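Empty the polishing barrel and screw its lid back down

TASK

The three brass buttons in the little polishing barrel are finished. Spin the cap up by pushing its T-bar round until its plug is clear of the mouth, swing the arm that carries it well aside, and tip the barrel right over with its side lever so that all three buttons slide out into the bowl. Then bring the barrel back fully upright, swing the arm home over it and screw the cap down tight on its seal; leave the bowl with its buttons and the things standing round the stand where they are.

Things in the scene. Friction and masses are not known exactly. Their poses are not given: they have to be found in the camera images.
- stand: Fixed grey-green cast stand holding the barrel between two cheeks (y +-47 mm, to z 139). Origin on the bench below the barrel's axis; z up; it pours towards -x, the pillar (25 mm thick, 221 high) stands at x +85, the lever is on the -y side. Base from x -22 to +117, y +-62, 12 mm thick.
- barrel: Steel barrel, 105 mm long, 74 mm across at the mouth, on a level pivot along the stand's y, 122 mm above the bench. Origin on the pivot; own z to the mouth (rim at z +75, floor inside at -25). Upright against a stop; tips towards the stand's -x by up to 2.27 rad (stop). Stiff pivot (0.1 N m): stays where left. The cap's plug keeps it from tipping.
- mouth (a point): Middle of the barrel's mouth (66 mm wide inside), level with the rim; it moves with the barrel.
- lever_peg (a point): Middle of the black round peg (12 mm thick, 38 long, along the stand's y, from y -62 to -100 mm) of the barrel's side lever, 65 mm from the pivot. Barrel upright: at stand x +59, z +149 mm; it goes over the top (z 187) towards -x as the barrel tips, and ends at x -59, z +149. About 2 N at the peg turns it; it is free on all sides but the lever's.
- cap: Screw cap in the swing arm: flange 74 mm across, rubber seal, plug 59 mm across, 8 mm deep. Origin: middle of the flange's underside, at z +75 mm in the barrel's frame when seated; z up; T-bar along its y. Right-hand thread, 6 mm a turn: counter-clockwise from above raises it, to a stop 2.25 turns above the seat; the plug is clear at 8 mm. Stays where left.
- tbar (a point): Middle of the cap's T-bar, 65 mm above the cap's origin. Level bar along the cap's y, 10 mm thick, with 15 mm black balls at +-44 mm; hub 18 mm across, ending 8 mm above. Turning takes about 3 N on the bar 35 mm from the axis; on the seal it stiffens, and is tight when it resists 7 N there. At first up to 0.7 rad short of seated.
- swing_peg (a point): Top of the black upright peg (12 mm thick, 27 high) on the free end of the swing arm, 157 mm from the pin, 72 mm beyond the cap's axis; 260 mm above the bench. About 8 N on it, sideways, swings the arm, which is stiff and stays where left. Pushed hard or fast, the T-bar can drag the arm along while the plug is out of the mouth.
- swing_pin (a point): Axis of the arm's pin on the pillar, at the height of the arm's top (233 mm above the bench; underside 223). Arm 22 mm wide. Between it and the T-bar there are 24 mm when the cap is seated.
- swing_arm (a joint): Swing arm, rad: 0 is home against a stop, cap right over the barrel; grows as it swings clockwise seen from above, its free end going from the stand's -x to the stand's +y, to a stop at 1.35. From 0.95 on the mouth is free. It cannot swing while the plug is in the mouth, save for about 0.04 of play.
- dish: Loose shallow pewter bowl, 157 mm across, 32 mm high, on the bench on the barrel's pouring side. Origin: middle of its underside.
- eraser: Bystander: grey abrasive rubber block, 24 x 52 x 13 mm, lying on the bench. Origin: middle of its underside.
- spool: Bystander: spool of copper wire, 48 mm across, 30 mm high. Origin: middle of its underside.
- jar: Bystander: closed amber jar with a black cap, 56 mm across, 78 mm high. Origin: middle of its underside.
- button0: One of three domed brass buttons, 22 mm across, 6 mm high, at first lying flat on the barrel's floor under the cap. Origin: middle of its underside.
- button1: One of three domed brass buttons, 22 mm across, 6 mm high, at first lying flat on the barrel's floor under the cap. Origin: middle of its underside.
- button2: One of three domed brass buttons, 22 mm across, 6 mm high, at first lying flat on the barrel's floor under the cap. Origin: middle of its underside.

How it is judged:
By the outcome, as a careful person would: the job done as asked, in the order asked, and still so for the second after the job is handed in, with the robot touching nothing.
It also fails if it takes over 72 s, if anything falls off the work surface, if the arm or the gripper's body presses on something with over 40 N, if the wrist force passes 120 N, or if a joint passes its speed limit or range.

ROBOT

A 7-joint arm with a two-finger parallel gripper is mounted at the origin on a cart in front of the work surface, level with it; the furniture and walls round the work are solid. World frame = base frame: x ahead of the robot, y to its left, z up, the work surface at z = 0. Lengths are in m, angles in rad, forces in N, time in s.
With the tool pointing down it reaches from about 0.35 to 0.9 m from the base axis. Payload 8.1 kg.
Tool frame: the origin (TCP) lies between the finger pads; the fingertips stand 25 mm ahead of it and the grasp point (between the pads) lies 6 mm ahead of it; z points along the fingers, y is the direction in which the jaws open and shut (so a half turn about z gives the same grasp; the last joint's range is limited). The gripper opens to 92 mm and grips with 3 to 60 N. Pads are 19 mm wide; open, the fingers measure 130 mm over their backs; the gripper's body (75 mm by 190 mm) begins 47 mm behind the grasp point.
Start: joints at [0.999, 0.434, 0.025, 1.573, -0.012, 1.134, -0.075], TCP at [0.282, -0.558, 0.252] pointing down, gripper open.
Joint ranges: [-2.62, 2.62], [-0.44, 2.09], [-1.27, 1.32], [0.08, 2.57], [-1.32, 4.46], [0.12, 2], [-2.74, 2.74]. Speed limits (rad/s): [2.22, 2.22, 3.01, 3.01, 3.14, 3.14, 3.14].

INTERFACE

Orientations are given as a rotation vector (axis times angle).
In Python, from cell import * gives the robot as it stands.
- The arm moves only by the shell command python3 -m jog 'ROWS' [FORCE]. ROWS is JSON, one flat list of numbers, 5 for each row, row after row: the finger opening in mm, from 0 to 91.8, then the shift along the tool's x, y, z in units of 40 mm (1.0 is 40 mm), then the turn about the tool's z in units of 6 degrees (1.0 is 6 degrees). A call has 1 to 20 rows; each row shifts and turns the pose as measured when the row begins, along the tool's axes as they then stand; what a row does not reach is not made up. A row lasts 1/12 s, in which the tool goes at most 41.7 mm and 7.16 degrees, less where a joint would pass 70% of its speed; a pose out of reach is approached as far as the arm can. A call is refused whole if a number of a shift passes 1 or a number of a turn 1, either way. A call with a gripper value outside its range is refused whole. The fingers move at their own pace and stop on an object; FORCE is the grip in N (left out, the last holds). Time passes only in rows, so rows that do not move let the fingers close. It gives the time, the measured TCP pose, the force and the opening at its end, in the units of the state.
- observe(): the state, without advancing time (a new reading comes with each control period).
- get_image(name): name is "side" or "top" or "wrist"; returns the picture (420x560x3 uint8, red, green, blue); there is no depth.
- camera_params(name): a dict with "intrinsics" (3x3 intrinsics, pixels), "xyz" and "orientation" of the camera in the world. Camera axes: x right, y down, z forward; pixel columns grow to the right and rows downward; lengths in m; the calibration is good to about 2 mm. A picture is of the moment at which its call begins: read the wrist's pose just before it. camera_params takes no time and is no camera call; for the wrist camera it gives the pose at the moment of the call.
- sign_off(): hands the job in, once; it reports no verdict.
The state is a dict: "clock": time; "joints": joint angles; "dq": joint speeds; "joint_efforts": joint torques, N m; "position": TCP position; "ee_rot": TCP orientation; "force": force on the tool from outside, world axes, zero at the start; "ft_torque": the same for the moment, N m; "width": opening from 0.0 (shut) to 1.0 (fully open).
Only numpy, scipy, OpenCV 4.12 (cv2) and the standard library are available. Lean on these libraries where they do the work, as an engineer would, in place of code of your own. Each camera call takes 0.05 s, during which the arm holds its last target. There are 200 camera calls.

## Working session

There is one attempt and no reset: what is moved stays moved. The work goes in short steps, Python scripts to look and compute and a shell command to move; the robot and the scene stay as the last step left them, time stands still between calls to the robot, and variables do not carry over. Pictures are saved under pics/ and viewed, about 8 in all and at most 12, crops included, and the job is handed in when it is done.

```bash
ls; mkdir -p pics; python3 - <<'E'
from cell import *
import cv2,numpy as np
s=observe();print({k:np.round(v,3).tolist() for k,v in s.items()})
ims=[]
for n in("side","top"):
    im=get_image(n);cv2.imwrite(f"pics/{n}0.png",im[:,:,::-1]);p=camera_params(n);print(n,np.round(p["intrinsics"],1).tolist(),p["xyz"],p["orientation"])
E
```

```text
pics
{'clock': 0.0, 'joints': [0.999, 0.435, 0.025, 1.574, -0.012, 1.134, -0.075], 'dq': [0.001, 0.001, -0.001, -0.0, 0.001, 0.001, -0.001], 'joint_efforts': [0.0, -66.784, 0.986, -31.446, -0.06, 0.043, 0.0], 'position': [0.282, -0.557, 0.251], 'ee_rot': [-3.054, -0.729, 0.001], 'force': [-0.037, -0.783, -0.533], 'ft_torque': [-0.021, -0.007, 0.011], 'width': 0.999}
side [[392.8, 0.0, 279.4], [0.0, 392.8, 210.9], [0.0, 0.0, 1.0]] [0.25046991 0.34662768 0.71940674] [-0.64257194  2.63665079 -1.19326919]
top [[533.8, 0.0, 274.7], [0.0, 533.8, 204.4], [0.0, 0.0, 1.0]] [ 0.40199373 -0.22348562  1.10459672] [-2.1322737   2.19442559 -0.14831338]
```

View pics/side0.png

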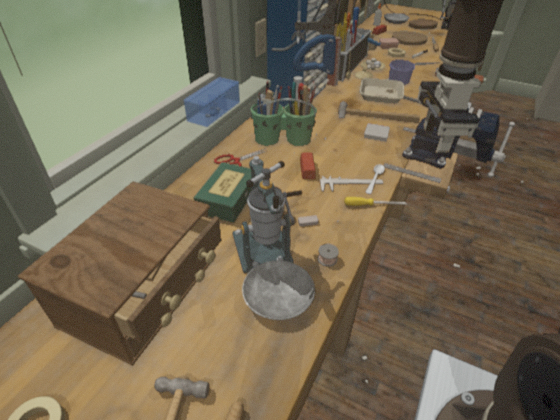

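View pics/top0.png

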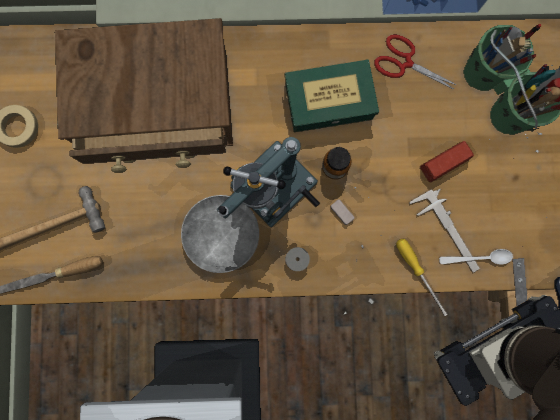

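The top view shows the stand at about (265,185), the arm pin near (291,147), the swing peg near (224,211), T-bar balls near (228,171) and (281,184), and the lever peg near (310,197). The bowl is at (220,234), spool (297,259), eraser (343,212) and jar (338,162). I'll zoom in to get sharper positions.

```bash
cat > h.py <<'E'
from cell import *
import cv2,numpy as np
from scipy.spatial.transform import Rotation as R
def ray(n,u,v,p=None):
    p=p or camera_params(n);K=np.array(p["intrinsics"]);M=R.from_rotvec(p["orientation"]).as_matrix()
    return np.array(p["xyz"]),M@np.linalg.inv(K)@np.array([u,v,1.])
def onz(n,u,v,z,p=None):
    o,d=ray(n,u,v,p);return o+d*(z-o[2])/d[2]
def proj(n,P,p=None):
    p=p or camera_params(n);M=R.from_rotvec(p["orientation"]).as_matrix();q=np.array(p["intrinsics"])@M.T@(np.array(P)-p["xyz"]);return q[:2]/q[2]
def crop(n,x0,x1,y0,y1,f,name,im=None):
    im=get_image(n) if im is None else im
    c=cv2.resize(im[y0:y1,x0:x1],None,fx=f,fy=f,interpolation=cv2.INTER_CUBIC);cv2.imwrite("pics/"+name,c[:,:,::-1]);return im
E
python3 - <<'E'
from h import *
a=cv2.imread("pics/top0.png")[:,:,::-1];b=cv2.imread("pics/side0.png")[:,:,::-1]
A=cv2.resize(a[130:280,170:370],(800,600),interpolation=cv2.INTER_CUBIC)
cv2.imwrite("pics/tz.png",A[:,:,::-1])
for nm,u,v,z in[("pin",291,147,.233),("swpeg",224,211,.26),("b1",228,171,.262),("b2",281,184,.262),("lev",310,197,.149),("dish",220,234,.016),("spool",297,259,.03),("jar",338,158,.078)]:
    print(nm,onz("top",u,v,z).round(3))
E
```

```text
pin [ 0.606 -0.267  0.233]
swpeg [ 0.499 -0.155  0.26 ]
b1 [ 0.563 -0.163  0.262]
b2 [ 0.539 -0.247  0.262]
lev [ 0.532 -0.302  0.149]
dish [ 0.48  -0.127  0.016]
spool [ 0.424 -0.281  0.03 ]
jar [ 0.618 -0.366  0.078]
```

View pics/tz.png

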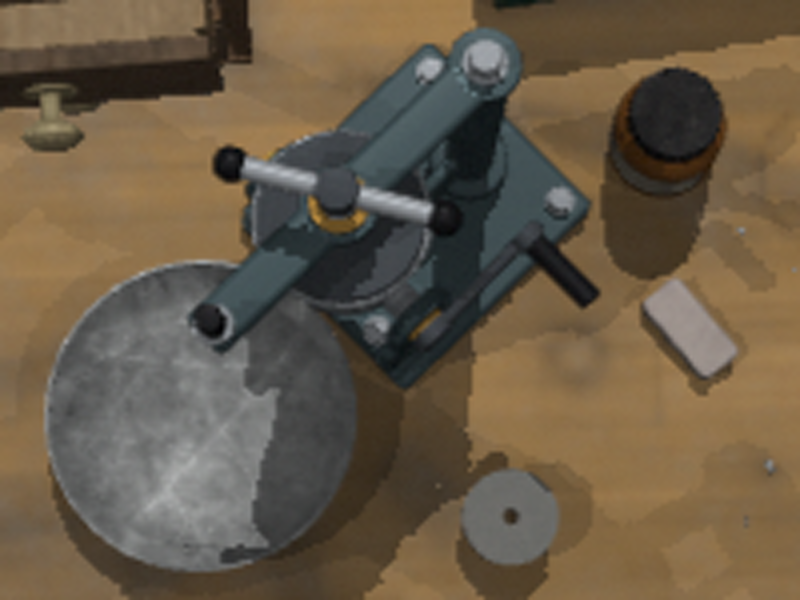

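The zoom sharpens these: pin (291.8,145.5), swing peg (222.3,210.3), T-bar balls (227.3,170.8) and (281.3,184.3), and the lever peg running from (304.5,189.5) to (318,204). Next I'll work out the stand frame and the approach moves.

```bash
cat >> h.py <<'E'
pin=onz("top",291.75,145.5,.236);peg=onz("top",222.25,210.25,.26)
xs=(pin-peg)[:2];L=np.linalg.norm(xs);xs/=L;ys=np.array([-xs[1],xs[0]])
org=((pin[:2]-.085*xs)+(peg[:2]+.072*xs))/2
def W(x,y):return org+x*xs+y*ys
def S(p):d=np.array(p)[:2]-org;return np.array([d@xs,d@ys])
def tool(s=None):
    s=s or observe();return np.array(s["position"]),R.from_rotvec(s["ee_rot"]).as_matrix()
def plan(x,y,z,ang,s=None):
    "ang: wanted direction of tool y in stand frame, deg (mod 180). prints total shifts (in current tool axes, units) and turn units"
    p,M=tool(s);t=np.r_[W(x,y),z];d=M.T@(t-p)/.04
    cur=np.degrees(np.arctan2(*(S(org+M[:2,1])[::-1])))
    dt=(ang-cur+90)%180-90
    print("shift units",d.round(2),"tooly ang",cur.round(1),"turn units(+cw)",round(-dt/6,2),"or",round((-dt+180*np.sign(dt))/6,2))
E
python3 - <<'E'
from h import *
print("L",L,"org",org.round(4),"xs",xs.round(3),"ys",ys.round(3))
for nm,u,v,z in[("b1",227.25,170.75,.262),("b2",281.25,184.25,.262),("levA",304.5,189.5,.149),("levB",318,204,.149),("hub",254.5,178,.27),("cab corner",230,150,.13)]:
    q=onz("top",u,v,z);print(nm,q.round(3),"stand",(S(q)*1000).round(1))
for nm,u,v in[("peg",peg,0)]:
    print(proj("side",peg))
print("jar",S(onz("top",338.5,158,.078)),"tip",S(observe()["position"]))
p,M=tool();print(M.round(3))
plan(0,0,.40,90)
E
```

```text
L 0.15792725984945713 org [ 0.5495 -0.2054] xs [ 0.683 -0.73 ] ys [0.73  0.683]
b1 [ 0.563 -0.162  0.262] stand [-22.5  39.8]
b2 [ 0.539 -0.248  0.262] stand [ 23.6 -36.5]
levA [ 0.546 -0.293  0.149] stand [ 61.6 -61.8]
levB [ 0.519 -0.316  0.149] stand [ 60.2 -97.6]
hub [ 0.549 -0.205  0.27 ] stand [-0.6 -0.4]
cab corner [ 0.628 -0.158  0.13 ] stand [18.7 89.4]
[277.4917174  196.75389424]
jar [ 0.16451107 -0.06036498] tip [ 0.07420247 -0.43560573]
[[ 0.892  0.452 -0.001]
 [ 0.452 -0.892  0.001]
 [-0.    -0.001 -1.   ]]
shift units [ 9.94 -4.83 -3.72] tooly ang -16.3 turn units(+cw) 12.29 or -17.71
```

```bash
python3 -m jog '[0,0,0,-0.2,1, 0,0,0,-0.2,1, 0,0,0,-0.2,1, 0,0,0,-0.2,1, 0,0,0,-0.2,1, 0,0,0,-0.2,1, 0,0,0,-0.2,1, 0,0,0,-0.2,1, 0,0,0,-0.2,1, 0,0,0,-0.2,1, 0,0,0,-0.2,1, 0,0,0,-0.2,1, 0,0,0,0,0.3]' 10; python3 -c "
from h import *
print(S(observe()['position']),observe()['position'],observe()['joints'])
plan(.0152,.0326,.33,-90)"
```

```text
clock: 1.18
position: [0.2806, -0.5542, 0.3443]
ee_rot: [-2.832, 1.338, 0.021]
force: [0.2, -0.6, -0.2]
width: 0.106
[ 0.07089511 -0.43466336] [ 0.28056077 -0.55416588  0.34429334] [ 0.79484851  0.38676507  0.32874307  1.4428187  -0.12440904  1.34940136
 -1.32294337]
shift units [ -2.13 -11.57   0.43] tooly ang -93.7 turn units(+cw) -0.61 or 29.39
```

```bash
python3 -m jog '[0,-0.18,-0.96,0,-0.05, 0,-0.18,-0.96,0,-0.05, 0,-0.18,-0.96,0,-0.05, 0,-0.18,-0.96,0,-0.05, 0,-0.18,-0.96,0,-0.05, 0,-0.18,-0.96,0,-0.05, 0,-0.18,-0.96,0,-0.05, 0,-0.18,-0.96,0,-0.05, 0,-0.18,-0.96,0,-0.05, 0,-0.18,-0.96,0,-0.05, 0,-0.18,-0.96,0,-0.05, 0,-0.15,-0.9,0,-0.05, 0,0,0,0,0]'; python3 -c "
from h import *
print(S(observe()['position']),observe()['position'],observe()['width'])
plan(.0152,.0326,.272,-90)"
```

```text
clock: 2.27
position: [0.5798, -0.174, 0.3399]
ee_rot: [-2.867, 1.262, 0.037]
force: [0.0, 1.5, 0.3]
width: 0.01
[-0.00215933  0.04355494] [ 0.57978218 -0.17403927  0.33989414] 0.009922442352997931
shift units [0.48 0.27 1.69] tooly ang -90.6 turn units(+cw) -0.1 or 29.9
```

```bash
python3 -m jog '[0,0.48,0.27,0.2,-0.1, 0,0,0,0.5,0, 0,0,0,0.5,0, 0,0,0,0.45,0, 0,0,0,0,0]'; python3 -c "
from h import *
print(S(observe()['position']),observe()['position'])
plan(.0152,.0326,.272,-90)
# circle increments per 12 deg, R=36
for a in range(60,430,12):
  d=36/40*np.array([np.cos(np.radians(a+12))-np.cos(np.radians(a)),-(np.sin(np.radians(a+12))-np.sin(np.radians(a)))]);print(a,d.round(2),end=';')
"
```

```text
clock: 2.68
position: [0.5859, -0.1897, 0.2696]
ee_rot: [-2.879, 1.231, 0.04]
force: [0.2, 0.6, -0.3]
width: 0.003
[0.01343734 0.03731679] [ 0.58588574 -0.1896891   0.26955435]
shift units [ 0.04  0.12 -0.06] tooly ang -89.4 turn units(+cw) 0.1 or -29.9
60 [-0.17 -0.08];72 [-0.18 -0.04];84 [-0.19 -0.  ];96 [-0.18  0.04];108 [-0.17  0.08];120 [-0.15  0.11];132 [-0.13  0.14];144 [-0.09  0.16];156 [-0.06  0.18];168 [-0.02  0.19];180 [0.02 0.19];192 [0.06 0.18];204 [0.09 0.16];216 [0.13 0.14];228 [0.15 0.11];240 [0.17 0.08];252 [0.18 0.04];264 [ 0.19 -0.  ];276 [ 0.18 -0.04];288 [ 0.17 -0.08];300 [ 0.15 -0.11];312 [ 0.13 -0.14];324 [ 0.09 -0.16];336 [ 0.06 -0.18];348 [ 0.02 -0.19];360 [-0.02 -0.19];372 [-0.06 -0.18];384 [-0.09 -0.16];396 [-0.13 -0.14];408 [-0.15 -0.11];420 [-0.17 -0.08];
```

```bash
python3 -m jog '[0,-0.18,0.04,0,0, 0,-0.19,0.0,-0.02,0, 0,-0.18,0.04,0,0, 0,-0.17,0.08,0,0, 0,-0.15,0.11,0,0, 0,-0.13,0.14,0,0, 0,-0.09,0.16,0,0, 0,-0.06,0.18,0,0]'; python3 -c "
from h import *
s=S(observe()['position'])*1000;print(s,np.hypot(*s),np.degrees(np.arctan2(s[1],s[0])),observe()['position'])"
```

```text
clock: 3.35
position: [0.5364, -0.1747, 0.2798]
ee_rot: [-2.876, 1.223, 0.008]
force: [2.6, 3.6, 1.4]
width: 0.007
[-31.33190544  11.45184476] 33.35915236685773 159.9225882067503 [ 0.53640893 -0.17467825  0.2797602 ]
```

```bash
python3 -m jog '[0,-0.08,0.15,0.15,0, 0,-0.04,0.18,0.08,0, 0,0.02,0.19,0.03,0, 0,0.06,0.18,0.03,0, 0,0.09,0.16,0.03,0, 0,0.13,0.14,0.03,0, 0,0.15,0.11,0.03,0, 0,0.17,0.08,0.03,0]'; cat >> h.py <<'E'
def st():
    o=observe();s=S(o['position'])*1000;p,M=tool(o);f=o['force'];print("stand",s.round(1),"R",np.hypot(*s).round(1),"ang",np.degrees(np.arctan2(s[1],s[0])).round(1),"z",round(o['position'][2]*1000,1),"yaw",np.degrees(np.arctan2(*(S(org+M[:2,1])[::-1]))).round(1),"Fxy stand",np.round([f[:2]@xs,f[:2]@ys,f[2]],1),"Tz",round(o['ft_torque'][2],2),"j",np.round(o["joints"],2),"t",o['clock'],"w",round(o['width']*91.8,1))
E
python3 -c "
from h import *
st();crop('top',170,370,130,280,4,'t1.png')"
```

```text
clock: 4.02
position: [0.5111, -0.2229, 0.2656]
ee_rot: [-2.873, 1.218, 0.007]
force: [-0.6, 2.2, 0.1]
width: 0.003
stand [-13.4 -40. ] R 42.2 ang -108.6 z 265.6 yaw -89.1 Fxy stand [-2.   1.   0.1] Tz -0.04 j [ 0.23  0.31  0.13  1.72 -0.07  1.11 -1.99] t 4.0167 w 0.3
```

View pics/t1.png

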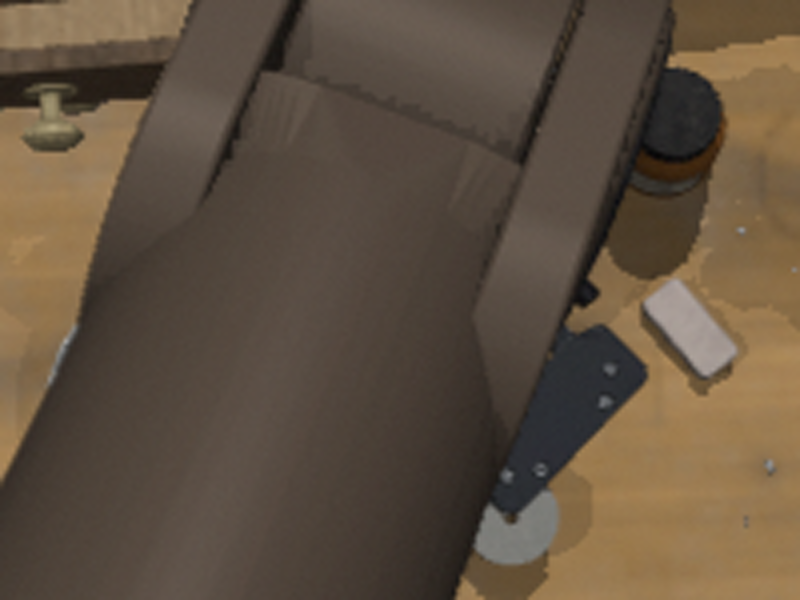

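```bash
python3 -m jog '[0,0.18,-0.02,-0.05,0, 0,0.19,-0.05,0,0, 0,0.18,-0.09,0,0, 0,0.16,-0.11,0,0, 0,0.14,-0.13,0,0, 0,0.12,-0.15,0,0, 0,0.08,-0.17,0,0, 0,0.05,-0.18,0,0, 0,0.01,-0.19,0,0]'; python3 -c "
from h import *
st();crop('side',200,340,130,280,4,'s1.png')"
```

```text
clock: 4.82
position: [0.5758, -0.2319, 0.2643]
ee_rot: [-2.876, 1.232, 0.019]
force: [-3.5, -2.8, 0.2]
width: 0.007
stand [37.3  1.1] R 37.3 ang 1.7 z 264.3 yaw -89.5 Fxy stand [-0.3 -4.4  0.2] Tz 0.02 j [ 0.21  0.42  0.14  1.56 -0.08  1.17 -2.01] t 4.8167 w 0.6
```

View pics/s1.png

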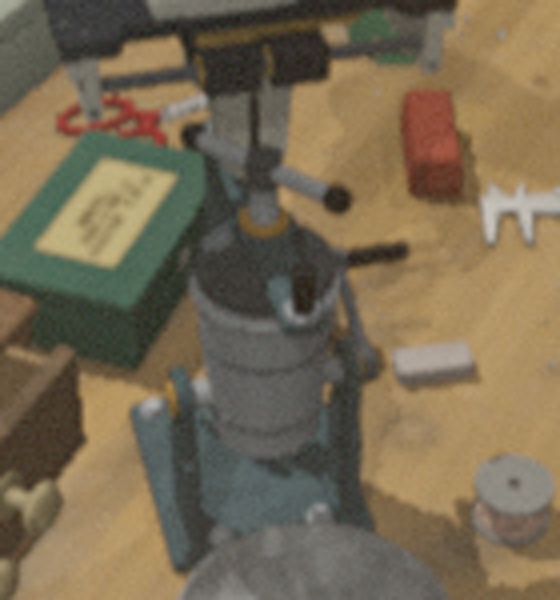

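```bash
python3 -c "
from h import *
for z in (.258,.262,.266,.270,.274):
  a=S(onz('side',284.25,179.5,z))*1000;b=S(onz('side',247.5,163.75,z))*1000;print(z,a.round(1),b.round(1),((a+b)/2).round(1),np.hypot(*(a-b)).round(1),np.degrees(np.arctan2(*(a-b)[::-1])).round(1))
"
```

```text
0.258 [-22.7 -27.9] [47.8 29.5] [12.5  0.8] 90.9 -140.9
0.262 [-27.8 -26.3] [42.1 30.6] [7.2 2.1] 90.1 -140.9
0.266 [-32.9 -24.7] [36.4 31.7] [1.8 3.5] 89.3 -140.9
0.27 [-37.9 -23.1] [30.7 32.8] [-3.6  4.9] 88.5 -140.9
0.274 [-43.  -21.4] [25.1 33.9] [-9.   6.3] 87.7 -140.9
```

The bar stands at 39°, which is 278° of unscrewing so far, and at z≈0.267. That puts the plug about 5 mm up, so roughly one more turn is needed.

```bash
python3 -m jog '[0,-0.02,-0.19,0,0, 0,-0.06,-0.18,0,0, 0,-0.09,-0.16,0,0, 0,-0.13,-0.14,0,0, 0,-0.15,-0.11,0,0, 0,-0.17,-0.08,0,0, 0,-0.18,-0.04,0,0, 0,-0.19,0,0,0, 0,-0.18,0.04,0,0, 0,-0.17,0.08,0,0]'; python3 -c "
from h import *
st()"
```

```text
clock: 5.7
position: [0.5672, -0.1637, 0.2675]
ee_rot: [-2.876, 1.224, -0.002]
force: [3.0, -1.8, 1.5]
width: 0.009
stand [-18.3  41.4] R 45.3 ang 113.8 z 267.5 yaw -89.2 Fxy stand [3.4 1.  1.5] Tz -0.0 j [ 0.11  0.36  0.12  1.65 -0.06  1.13 -2.12] t 5.7 w 0.8
```

```bash
python3 -m jog '[0,-0.12,0.15,0.03,0, 0,-0.11,0.17,0.03,0, 0,-0.09,0.18,0,0, 0,-0.05,0.19,0,0, 0,-0.02,0.19,0,0, 0,0.03,0.18,0,0, 0,0.06,0.17,0,0, 0,0.1,0.15,0,0, 0,0.13,0.13,0,0]'; python3 -c "
from h import *
st()"
```

```text
clock: 6.45
position: [0.5154, -0.2009, 0.2646]
ee_rot: [-2.872, 1.214, 0.0]
force: [0.1, 2.1, 0.1]
width: 0.005
stand [-26.5 -21.8] R 34.3 ang -140.6 z 264.6 yaw -88.9 Fxy stand [-1.4  1.5  0.1] Tz -0.03 j [ 0.19  0.31  0.13  1.74 -0.07  1.1  -2.02] t 6.45 w 0.5
```

```bash
python3 -m jog '[0,0.14,0.13,0,0, 0,0.15,0.11,0,0, 0,0.17,0.08,0,0, 0,0.18,0.04,0,0, 0,0.19,0,0,0, 0,0.18,-0.04,0,0, 0,0.17,-0.08,0,0, 0,0.15,-0.11,0,0]';  python3 -c "
from h import *
st()"; python3 -m jog '[0,-0.3,0.22,0,0, 0,0,0,-0.8,0, 0,0,0,-0.8,0]'; python3 -c "
from h import *
st();crop('side',200,340,130,280,4,'s2.png')"
```

```text
clock: 7.12
position: [0.5452, -0.2498, 0.2605]
ee_rot: [-2.872, 1.223, 0.021]
force: [-3.0, 1.1, 0.3]
width: 0.008
stand [ 29.5 -33.5] R 44.6 ang -48.5 z 260.5 yaw -89.2 Fxy stand [-2.9 -1.5  0.3] Tz 0.05 j [ 0.24  0.39  0.15  1.62 -0.09  1.14 -1.95] t 7.1167 w 0.8
clock: 7.37
position: [0.5305, -0.2484, 0.3174]
ee_rot: [-2.874, 1.223, 0.04]
force: [1.0, -0.3, 0.9]
width: 0.006
stand [ 18.4 -43.2] R 47.0 ang -66.9 z 317.4 yaw -89.2 Fxy stand [0.9 0.6 0.9] Tz 0.02 j [ 0.24  0.34  0.16  1.56 -0.08  1.27 -1.96] t 7.3667 w 0.5
```

View pics/s2.png

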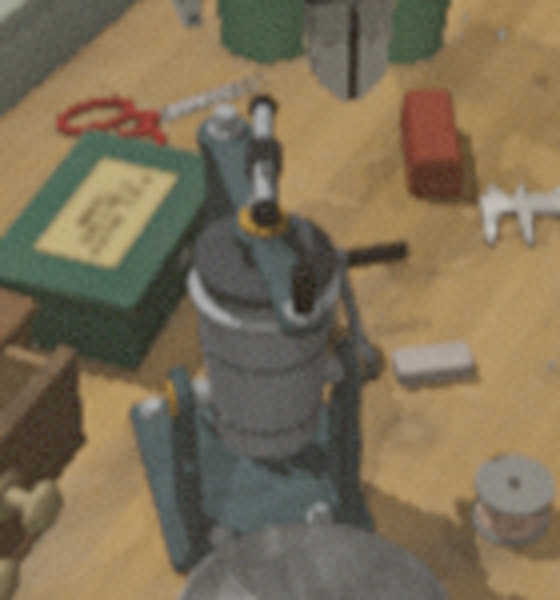

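```bash
python3 -c "
from h import *
for z in (.262,.268,.272,.276):
  a=S(onz('side',266.25,183,z))*1000;b=S(onz('side',265.5,156.25,z))*1000;print(z,a.round(1),b.round(1),((a+b)/2).round(1),np.hypot(*(a-b)).round(1),np.degrees(np.arctan2(*(b-a)[::-1])).round(1))
print(S(onz('side',200+300/4,130+275/4,.26)))
plan(-.072,0,.275,-90)
"
```

```text
0.262 [-29.6  10.1] [ 59.2 -11.6] [14.8 -0.7] 91.3 -13.7
0.268 [-37.1  12. ] [50.4 -9.3] [6.6 1.4] 90.1 -13.7
0.272 [-42.2  13.4] [44.6 -7.8] [1.2 2.8] 89.3 -13.7
0.276 [-47.3  14.7] [38.8 -6.3] [-4.2  4.2] 88.5 -13.7
[-0.07680087  0.00597384]
shift units [-2.27 -1.09  1.28] tooly ang -89.2 turn units(+cw) 0.13 or -29.87
```

```bash
python3 -m jog '[40,-0.57,-0.27,0,0, 40,-0.57,-0.27,0,0, 40,-0.57,-0.27,0,0, 40,-0.56,-0.27,0,0, 40,0,0,0,0, 40,0,0,0,0]' 20;  python3 -c "
from h import *
st();plan(-.072,0,.2625,-90)"
```

```text
clock: 7.92
position: [0.5086, -0.1558, 0.3312]
ee_rot: [-2.873, 1.229, -0.003]
force: [-0.5, -0.2, 0.4]
width: 0.389
stand [-64.2   4. ] R 64.3 ang 176.4 z 331.2 yaw -89.4 Fxy stand [-0.2 -0.5  0.4] Tz -0.04 j [ 0.11  0.22  0.12  1.69 -0.04  1.23 -2.14] t 7.9167 w 35.7
shift units [-0.19  0.13  1.72] tooly ang -89.4 turn units(+cw) 0.09 or -29.91
```

```bash
python3 -m jog '[40,-0.2,0.13,0.3,0.1, 40,0,0,0.5,0, 40,0,0,0.5,0, 40,0,0,0.42,0, 40,0,0,0,0]' 20;  python3 -c "
from h import *
st();plan(-.072,0,.2625,-90)"
```

```text
clock: 8.33
position: [0.5064, -0.1566, 0.2626]
ee_rot: [-2.866, 1.247, -0.022]
force: [-0.4, -0.4, 0.5]
width: 0.434
stand [-65.    1.9] R 65.0 ang 178.3 z 262.6 yaw -90.1 Fxy stand [ 0.  -0.5  0.5] Tz -0.01 j [ 0.12  0.26  0.11  1.81 -0.05  1.06 -2.14] t 8.3333 w 39.9
shift units [-0.17  0.05 -0.  ] tooly ang -90.1 turn units(+cw) -0.02 or 29.98
```

```bash
python3 -m jog '[40,-0.22,0.05,0,0, 10,0,0,0,0, 10,0,0,0,0, 10,0,0,0,0, 10,0,0,0,0, 10,0,0,0,0]' 20;  python3 -c "
from h import *
st();crop('side',200,340,130,280,4,'s3.png')
a=np.radians(180);r=157/40;pr=None
# arc increments: stand angle of arm decreasing 180->114, 6deg/row; tool axes rotate too
for k in range(12):
  a0=np.radians(180-6*k);a1=a0-np.radians(6);d=r*np.array([np.cos(a1)-np.cos(a0),np.sin(a1)-np.sin(a0)])
  if k==0:print(d)
"
```

```text
clock: 8.83
position: [0.5029, -0.1519, 0.2662]
ee_rot: [-2.862, 1.247, -0.034]
force: [7.6, 8.2, -7.1]
width: 0.135
stand [-70.9   2.5] R 70.9 ang 178.0 z 266.2 yaw -90.2 Fxy stand [-0.8 11.2 -7.1] Tz 0.03 j [ 0.11  0.24  0.11  1.82 -0.05  1.05 -2.15] t 8.8333 w 12.4
[0.02150156 0.41027422]
```

```bash
python3 -m jog '[10,0.005,-0.21,0,0.5, 10,0.005,-0.21,0,0.5, 10,0.005,-0.21,0,0.5, 10,0.005,-0.21,0,0.5, 10,0.005,-0.21,0,0.5, 10,0.005,-0.21,0,0.5, 10,0.005,-0.21,0,0.5, 10,0.005,-0.21,0,0.5]' 20;  cat >> h.py <<'E'
def arm():
    q=S(observe()['position'])*1000-[85,0];print("arm swing deg",(180-np.degrees(np.arctan2(q[1],q[0]))).round(1),"r",np.hypot(*q).round(1))
E
python3 -c "
from h import *
st();arm()"
```

```text
clock: 9.55
position: [0.5476, -0.1233, 0.266]
ee_rot: [-2.532, 1.854, 0.004]
force: [-8.3, -1.2, 2.6]
width: 0.125
stand [-61.2  54.7] R 82.1 ang 138.2 z 266.0 yaw -115.6 Fxy stand [-4.9 -6.9  2.6] Tz 0.14 j [-0.01  0.32  0.18  1.72 -0.07  1.11 -2.64] t 9.55 w 11.5
arm swing deg 20.5 r 156.1
```

```bash
cat >> h.py <<'E'
def arc(swing0,dsw,n,yaw0,dyaw):
    "rows along peg arc, in tool axes"
    for k in range(n):
        a0=np.radians(180-swing0-dsw*k);a1=a0-np.radians(dsw);d=157/40*np.array([np.cos(a1)-np.cos(a0),np.sin(a1)-np.sin(a0)])
        y=np.radians(yaw0+dyaw*k);ty=np.array([np.cos(y),np.sin(y)]);tx=np.array([-ty[1],ty[0]])
        print((d@tx).round(2),(d@ty).round(2),end='; ')
    print()
E
python3 -c "
from h import *
arc(20.5,3,16,-115.6,1.2)"
```

```text
-0.01 -0.21; 0.0 -0.21; 0.02 -0.2; 0.03 -0.2; 0.05 -0.2; 0.06 -0.2; 0.08 -0.19; 0.09 -0.19; 0.1 -0.18; 0.12 -0.17; 0.13 -0.16; 0.14 -0.15; 0.15 -0.14; 0.16 -0.13; 0.17 -0.12; 0.18 -0.1;
```

```bash
python3 -m jog '[10,-0.01,-0.21,0,-0.2, 10,0,-0.21,0,-0.2, 10,0.02,-0.21,0,-0.2, 10,0.03,-0.2,0,-0.2, 10,0.05,-0.2,0,-0.2, 10,0.06,-0.2,0,-0.2, 10,0.08,-0.2,0,-0.2, 10,0.09,-0.19,0,-0.2]' 30;  python3 -c "
from h import *
st();arm()"
```

```text
clock: 10.22
position: [0.5989, -0.1095, 0.2657]
ee_rot: [2.671, -1.634, -0.054]
force: [-8.8, -0.3, 4.4]
width: 0.119
stand [-36.2 101.6] R 107.8 ang 109.6 z 265.7 yaw -106.0 Fxy stand [-5.8 -6.7  4.4] Tz -0.16 j [-0.    0.42  0.14  1.57 -0.07  1.19 -2.51] t 10.2167 w 10.9
arm swing deg 40.0 r 158.1
```

```bash
python3 -m jog '[10,0.09,-0.2,0,-0.2, 10,0.1,-0.19,0,-0.2, 10,0.11,-0.18,0,-0.2, 10,0.12,-0.17,0,-0.2, 10,0.13,-0.16,0,-0.2, 10,0.14,-0.15,0,-0.2, 10,0.15,-0.14,0,-0.2, 10,0.16,-0.13,0,-0.2, 10,0.17,-0.12,0,-0.2, 10,0.18,-0.11,0,-0.2]' 30;  python3 -c "
from h import *
st();arm();crop('side',180,355,110,280,3,'s3.png')"
```

```text
clock: 11.05
position: [0.6675, -0.1187, 0.2655]
ee_rot: [2.829, -1.332, -0.111]
force: [-10.4, -0.7, 5.6]
width: 0.118
stand [ 17.4 145.4] R 146.4 ang 83.2 z 265.5 yaw -93.5 Fxy stand [-6.6 -8.1  5.6] Tz -0.21 j [ 0.04  0.56  0.1   1.34 -0.06  1.32 -2.3 ] t 11.05 w 10.8
arm swing deg 65.1 r 160.4
```

View pics/s3.png

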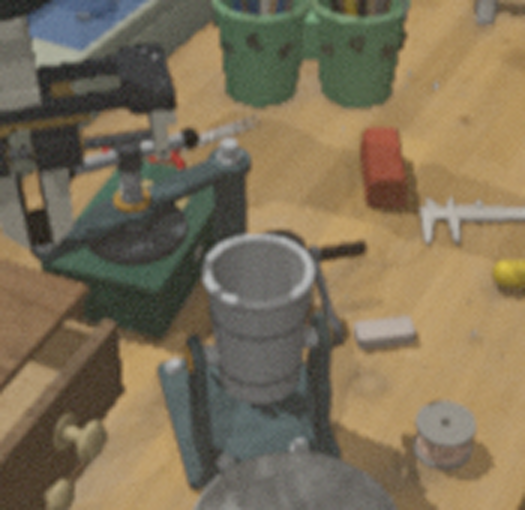

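The side view shows the mouth at crop (258,275) is free, with the arm swung about 65° (1.13 rad) to the left. I'll release the peg, lift, and turn for the lever.

```bash
python3 -m jog '[40,0,0,0,0, 40,0,0,0,0, 40,0,0,0,0, 40,0,0,0,0, 40,0,0,-0.9,0, 40,0,0,-0.9,-0.5, 40,0,0,-0.2,-1, 40,0,0,0,-1, 40,0,0,0,-1, 40,0,0,0,-1, 40,0,0,0,-1, 40,0,0,0,-1, 40,0,0,0,-1, 40,0,0,0,-1, 40,0,0,0,-1, 40,0,0,0,-1, 40,0,0,0,-1, 40,0,0,0,-1, 40,0,0,0,-1, 40,0,0,0,-1]' 15;  python3 -c "
from h import *
st();plan(.0595,-.083,.30,0)"
```

```text
clock: 12.77
position: [0.6752, -0.1196, 0.353]
ee_rot: [-2.913, -1.078, 0.079]
force: [-0.1, 0.7, -0.6]
width: 0.436
stand [ 23.3 150.4] R 152.2 ang 81.2 z 353.0 yaw -2.5 Fxy stand [-0.6  0.4 -0.6] Tz -0.0 j [ 0.23  0.54 -0.24  1.16  0.11  1.51 -0.85] t 12.7667 w 40.0
shift units [-5.74  1.23  1.47] tooly ang -2.5 turn units(+cw) -0.42 or 29.58
```

```bash
python3 -m jog '[40,-0.72,0.15,0,-0.1, 40,-0.72,0.15,0,-0.1, 40,-0.72,0.15,0,-0.1, 40,-0.72,0.15,0,-0.1, 40,-0.72,0.15,0,0, 40,-0.72,0.15,0.3,0, 40,-0.72,0.15,0.3,0, 40,-0.7,0.15,0.3,0, 40,0,0,0,0]' 15;  python3 -c "
from h import *
st();plan(.0595,-.083,.155,0)"
```

```text
clock: 13.52
position: [0.5328, -0.3155, 0.3213]
ee_rot: [-2.882, -1.163, 0.072]
force: [-0.1, -1.9, -0.3]
width: 0.433
stand [ 69.  -87.4] R 111.4 ang -51.7 z 321.3 yaw 0.8 Fxy stand [ 1.3 -1.4 -0.3] Tz -0.05 j [ 0.58  0.43 -0.21  1.42  0.1   1.36 -0.44] t 13.5167 w 39.8
shift units [ 0.24 -0.04  4.16] tooly ang 0.8 turn units(+cw) 0.13 or -29.87
```

```bash
python3 -m jog '[40,0.12,0,0.8,0.1, 40,0.12,0,0.8,0, 40,0,0,0.8,0, 40,0,0,0.5,0, 40,0,0,0,0]' 15;  python3 -c "
from h import *
p,M=tool();print('tilt',M[:,2].round(3),(M[:2,2]@xs).round(3),(M[:2,2]@ys).round(3));st();plan(.0595,-.083,.155,0)"
```

```text
clock: 13.93
position: [0.5326, -0.3116, 0.2042]
ee_rot: [-2.9, -1.138, 0.066]
force: [-1.1, 0.1, -0.8]
width: 0.437
tilt [-0.049  0.008 -0.999] -0.039 -0.03
stand [ 66.1 -84.9] R 107.6 ang -52.1 z 204.2 yaw -0.3 Fxy stand [-0.8 -0.7 -0.8] Tz 0.0 j [ 0.58  0.5  -0.21  1.6   0.13  1.11 -0.49] t 13.9333 w 40.1
shift units [ 0.08 -0.12  1.23] tooly ang -0.3 turn units(+cw) -0.05 or 29.95
```

```bash
python3 -m jog '[40,0.08,-0.12,0.6,0, 40,0,0,0.6,0, 40,0,0,0,0, 8,0,0,0,0, 8,0,0,0,0, 8,0,0,0,0, 8,0,0,0,0, 8,0,0,0,0]' 20;  python3 -c "
from h import *
st();plan(.0595,-.083,.155,0)
# arc increments
for i,t in enumerate(range(0,130,6)):
  a0=np.radians(24.6+t);a1=a0+np.radians(6);d=65/40*np.array([np.cos(a1)-np.cos(a0),np.sin(a1)-np.sin(a0)]);print(t,'y',d[0].round(2),'z',-d[1].round(2),end='; ')"
```

```text
clock: 14.6
position: [0.5315, -0.304, 0.1639]
ee_rot: [-2.901, -1.138, 0.062]
force: [-10.8, 11.2, -3.7]
width: 0.125
stand [ 59.7 -80.4] R 100.2 ang -53.4 z 163.9 yaw -0.3 Fxy stand [-15.6  -0.2  -3.7] Tz -0.03 j [ 0.57  0.53 -0.21  1.66  0.14  1.02 -0.51] t 14.6 w 11.5
shift units [-0.06  0.    0.22] tooly ang -0.3 turn units(+cw) -0.05 or 29.95
0 y -0.08 z -0.15; 6 y -0.09 z -0.14; 12 y -0.11 z -0.13; 18 y -0.12 z -0.12; 24 y -0.13 z -0.11; 30 y -0.14 z -0.09; 36 y -0.15 z -0.08; 42 y -0.16 z -0.06; 48 y -0.16 z -0.04; 54 y -0.17 z -0.02; 60 y -0.17 z -0.01; 66 y -0.17 z 0.01; 72 y -0.17 z 0.03; 78 y -0.16 z 0.05; 84 y -0.16 z 0.06; 90 y -0.15 z 0.08; 96 y -0.14 z 0.09; 102 y -0.13 z 0.11; 108 y -0.12 z 0.12; 114 y -0.11 z 0.13; 120 y -0.09 z 0.14; 126 y -0.08 z 0.15;
```

```bash
python3 -m jog '[20,0,0,0,0, 20,0,0,0.15,0, 20,0,0,0.2,0, 8,0,0,0,0, 8,0,0,0,0, 8,0,0,0,0]' 20;  python3 -c "
from h import *
st()"; python3 -m jog '[8,0,-0.08,-0.15,0, 8,0,-0.09,-0.14,0, 8,0,-0.11,-0.13,0, 8,0,-0.12,-0.12,0, 8,0,-0.13,-0.11,0, 8,0,-0.14,-0.09,0, 8,0,-0.15,-0.08,0]' 20
cat >> h.py <<'E'
def lev():
    o=observe();p,M=tool(o);g=p+M[:,2]*.006;q=np.array([S(g)[0]*1000,g[2]*1000-122]);print("lever deg tipped",(np.degrees(np.arctan2(q[1],q[0]))%360-24.6).round(1),"r",np.hypot(*q).round(1),q.round(1))
E
python3 -c "
from h import *
st();lev()"
```

```text
clock: 15.1
position: [0.5312, -0.303, 0.1522]
ee_rot: [-2.902, -1.139, 0.06]
force: [-2.7, -0.6, 3.8]
width: 0.121
stand [ 58.8 -80. ] R 99.3 ang -53.7 z 152.2 yaw -0.3 Fxy stand [-1.4 -2.4  3.8] Tz 0.01 j [ 0.57  0.54 -0.21  1.67  0.14  0.99 -0.52] t 15.1 w 11.1
clock: 15.68
position: [0.509, -0.2789, 0.1885]
ee_rot: [-2.904, -1.137, 0.059]
force: [1.2, -0.6, -5.7]
width: 0.123
stand [ 26.1 -79.8] R 83.9 ang -71.9 z 188.5 yaw -0.4 Fxy stand [ 1.3  0.5 -5.7] Tz -0.13 j [ 0.56  0.46 -0.22  1.71  0.13  1.03 -0.53] t 15.6833 w 11.3
lever deg tipped 42.2 r 65.8 [25.9 60.5]
```

```bash
python3 -m jog '[8,0,-0.16,-0.06,0, 8,0,-0.16,-0.04,0, 8,0,-0.17,-0.02,0, 8,0,-0.13,0,0, 8,0,-0.13,0.01,0, 8,0,-0.13,0.02,0, 8,0,-0.13,0.03,0, 8,0,-0.12,0.04,0, 8,0,-0.12,0.05,0, 8,0,-0.11,0.06,0]' 20; python3 -c "
from h import *
st();lev()"
```

```text
clock: 16.52
position: [0.4705, -0.2373, 0.1906]
ee_rot: [-2.914, -1.138, 0.05]
force: [3.0, -3.3, -0.4]
width: 0.123
stand [-30.6 -79.5] R 85.2 ang -111.1 z 190.6 yaw -0.4 Fxy stand [ 4.4 -0.1 -0.4] Tz -0.05 j [ 0.54  0.37 -0.24  1.85  0.12  0.97 -0.58] t 16.5167 w 11.3
lever deg tipped 91.5 r 69.8 [-30.7  62.6]
```

```bash
python3 -m jog '[8,0,-0.11,0.09,0, 8,0,-0.11,0.1,0, 8,0,-0.1,0.11,0, 8,0,-0.09,0.11,0, 8,0,-0.09,0.12,0, 8,0,-0.08,0.12,0, 8,0,-0.07,0.13,0, 8,0,-0.06,0.13,0, 8,0,-0.06,0.13,0]' 20; python3 -c "
from h import *
st();lev()"
```

```text
clock: 17.27
position: [0.4504, -0.2166, 0.1501]
ee_rot: [-2.925, -1.14, 0.038]
force: [-0.8, -7.9, 23.4]
width: 0.12
stand [-59.5 -80. ] R 99.7 ang -126.7 z 150.1 yaw -0.5 Fxy stand [ 5.2 -6.  23.4] Tz 0.03 j [ 0.52  0.38 -0.24  1.97  0.14  0.83 -0.63] t 17.2667 w 11.0
lever deg tipped 135.0 r 63.6 [-59.6  22.1]
```

```bash
python3 -m jog '[8,0,0,-0.05,0, 8,0,0,0,0, 8,0,0,0,0, 8,0,0,0,0, 8,0,0,0,0, 8,0,0,0,0]' 20; python3 -c "
from h import *
st();lev();crop('side',180,355,130,330,3,'s4.png')"
```

```text
clock: 17.77
position: [0.4504, -0.2167, 0.1503]
ee_rot: [-2.926, -1.14, 0.038]
force: [0.8, -3.4, 4.7]
width: 0.122
stand [-59.4 -80.1] R 99.7 ang -126.6 z 150.3 yaw -0.5 Fxy stand [ 3.  -1.7  4.7] Tz 0.07 j [ 0.52  0.38 -0.24  1.97  0.14  0.83 -0.63] t 17.7667 w 11.2
lever deg tipped 134.9 r 63.5 [-59.4  22.3]
```

View pics/s4.png

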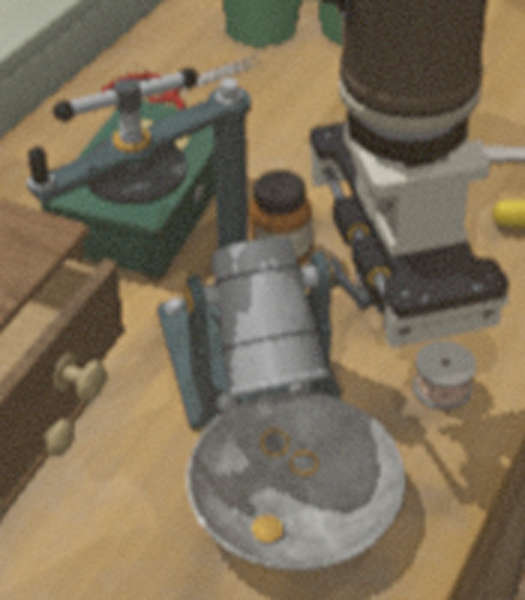

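All three buttons are in the bowl, at crop (268,528), (275,441) and (302,461). Now I'll bring the barrel back upright.

```bash
python3 -m jog '[8,0,0.09,-0.14,0, 8,0,0.11,-0.13,0, 8,0,0.12,-0.12,0, 8,0,0.13,-0.11,0, 8,0,0.14,-0.09,0, 8,0,0.15,-0.08,0, 8,0,0.16,-0.06,0, 8,0,0.16,-0.05,0, 8,0,0.17,-0.03,0, 8,0,0.17,-0.01,0]' 20; python3 -c "
from h import *
st();lev()"
```

```text
clock: 18.65
position: [0.4744, -0.2432, 0.1834]
ee_rot: [-2.883, -1.139, 0.083]
force: [-10.4, 4.9, 20.9]
width: 0.124
stand [-23.7 -80.7] R 84.1 ang -106.4 z 183.4 yaw -0.1 Fxy stand [-10.7  -4.2  20.9] Tz 0.01 j [ 0.55  0.41 -0.24  1.81  0.12  1.   -0.56] t 18.65 w 11.4
lever deg tipped 88.8 r 60.4 [-24.   55.4]
```

```bash
python3 -m jog '[8,0,0.12,-0.14,0, 8,0,0.14,-0.1,0, 8,0,0.15,-0.04,0, 8,0,0.17,-0.02,0, 8,0,0.17,0.0,0]' 20; python3 -c "
from h import *
st();lev()"
```

```text
clock: 19.07
position: [0.4952, -0.2638, 0.1931]
ee_rot: [-2.874, -1.14, 0.089]
force: [-3.6, 2.6, 3.0]
width: 0.122
stand [  5.6 -79.5] R 79.7 ang -86.0 z 193.1 yaw 0.1 Fxy stand [-4.4 -0.9  3. ] Tz 0.04 j [ 0.56  0.44 -0.23  1.73  0.12  1.06 -0.53] t 19.0667 w 11.2
lever deg tipped 60.9 r 65.3 [ 5.2 65.1]
```

```bash
python3 -m jog '[8,0,0.17,0.02,0, 8,0,0.17,0.04,0, 8,0,0.16,0.06,0, 8,0,0.16,0.08,0, 8,0,0.14,0.09,0, 8,0,0.13,0.11,0, 8,0,0.12,0.12,0, 8,0,0.11,0.13,0, 8,0,0.09,0.14,0]' 20; python3 -c "
from h import *
st();lev()"
```

```text
clock: 19.82
position: [0.5318, -0.304, 0.1571]
ee_rot: [-2.876, -1.139, 0.086]
force: [-13.2, 13.9, 28.2]
width: 0.119
stand [ 59.9 -80.2] R 100.1 ang -53.2 z 157.1 yaw 0.0 Fxy stand [-19.2  -0.1  28.2] Tz -0.17 j [ 0.57  0.55 -0.21  1.64  0.13  1.04 -0.5 ] t 19.8167 w 10.9
lever deg tipped 1.5 r 66.3 [59.5 29.1]
```

```bash
python3 -m jog '[8,0,0,0.02,0, 40,0,0,0,0, 40,0,0,0,0, 40,0,0,0,0, 40,0,0,-0.4,0, 40,0,0,-0.9,0, 40,0,0,-0.9,0, 40,0,0,-0.9,-1, 40,0,0,-0.9,-1, 40,0,0,-0.9,-1, 40,0,0,-0.2,-1, 40,0,0,0,0]' 20; python3 -c "
from h import *
st();plan(.0186,.1423,.34,25)
im=crop('side',180,355,130,330,3,'s5.png');cv2.imwrite('pics/side5.png',im[:,:,::-1])
cv2.imwrite('pics/top5.png',get_image('top')[:,:,::-1])"
```

```text
clock: 20.82
position: [0.5471, -0.3137, 0.3632]
ee_rot: [-2.557, -1.726, 0.073]
force: [0.7, -0.1, -0.9]
width: 0.432
stand [ 77.5 -75.8] R 108.4 ang -44.4 z 363.2 yaw 24.9 Fxy stand [ 0.5  0.4 -0.9] Tz -0.03 j [ 0.62  0.45 -0.31  1.29  0.14  1.49 -0.06] t 20.8167 w 39.6
shift units [5.57 1.   0.46] tooly ang 24.9 turn units(+cw) -0.01 or 29.99
```

View pics/s5.png

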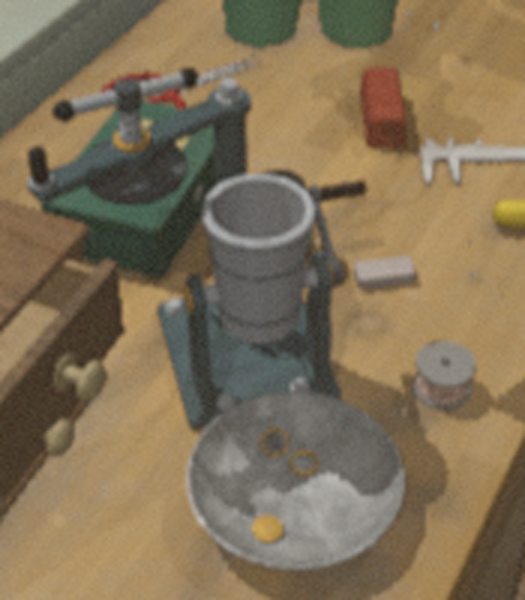

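Barrel is upright: the lever tip is back at full-image pixel (300.7,192.3), same as before, and the buttons haven't moved in the bowl. The swing peg top is at crop (38,152).

```bash
python3 -c "
from h import *
q=S(onz('side',192.7,181,.26))*1000;print(q,np.hypot(*(q-[85,0])),180-np.degrees(np.arctan2(q[1],q[0]-85)))
a=S(onz('side',201,167,.2725))*1000;b=S(onz('side',243.3,155.7,.2725))*1000;print(a,b,(a+b)/2,np.degrees(np.arctan2(*(a-b)[::-1])))
"; python3 -m jog '[40,0.7,0.12,0,0, 40,0.7,0.12,0,0, 40,0.7,0.12,0,0, 40,0.7,0.12,0,0, 40,0.7,0.12,0,0, 40,0.7,0.12,0,0, 40,0.7,0.12,0.2,0, 40,0.6,0.12,0.2,0, 40,0,0,0,0]' 20; python3 -c "
from h import *
st();plan(.0186,.1423,.29,25);plan(.0186,.1423,.263,25)"
```

```text
[ 15.32541636 144.1533186 ] 160.10848468300884 64.20381896379938
[ 39.49075115 123.60366406] [57.25641888 35.50670741] [48.37358502 79.55518574] 101.4013782477894
clock: 21.67
position: [0.6658, -0.123, 0.3174]
ee_rot: [-2.588, -1.646, 0.109]
force: [-1.4, 1.4, 0.1]
width: 0.434
stand [ 19.4 141.2] R 142.6 ang 82.2 z 317.4 yaw 21.8 Fxy stand [-2.  -0.   0.1] Tz 0.0 j [ 0.29  0.57 -0.33  1.2   0.15  1.49 -0.45] t 21.6667 w 39.9
shift units [0.05 0.06 0.68] tooly ang 21.8 turn units(+cw) -0.54 or 29.46
shift units [0.06 0.13 1.35] tooly ang 21.8 turn units(+cw) -0.54 or 29.46
```

```bash
python3 -m jog '[40,0.04,0.05,0.4,-0.5, 40,0.02,0.03,0.5,0, 40,0,0,0.45,0, 40,0,0,0,0, 8,0,0,0,0, 8,0,0,0,0, 8,0,0,0,0, 8,0,0,0,0, 8,0,0,0,0]' 25; python3 -c "
from h import *
st();arm();o=observe()
p,M=tool();print(M[:,2].round(3))
arc(64.3,-3,3,25,3)"
```

```text
clock: 22.42
position: [0.6669, -0.1201, 0.2514]
ee_rot: [-2.558, -1.69, 0.109]
force: [0.4, 1.6, -1.3]
width: 0.237
stand [ 18. 144.] R 145.1 ang 82.9 z 251.4 yaw 23.7 Fxy stand [-0.9  1.4 -1.3] Tz 0.2 j [ 0.3   0.61 -0.33  1.3   0.17  1.36 -0.44] t 22.4167 w 21.7
arm swing deg 65.0 r 158.8
[-0.1    0.023 -0.995]
-0.01 -0.21; -0.01 -0.21; -0.01 -0.21;
```

```bash
python3 -m jog '[40,0,0,0,0, 40,0,0,0,0, 40,0,-0.03,-0.3,0, 40,0,0,0,0, 8,0,0,0,0, 8,0,0,0,0, 8,0,0,0,0, 8,0,0,0,0]' 25; python3 -c "
from h import *
st();arm()"
```

```text
clock: 23.08
position: [0.666, -0.1215, 0.2669]
ee_rot: [-2.564, -1.683, 0.111]
force: [0.3, 0.3, -0.7]
width: 0.194
stand [ 18.4 142.4] R 143.6 ang 82.6 z 266.9 yaw 23.4 Fxy stand [-0.   0.4 -0.7] Tz 0.03 j [ 0.3   0.6  -0.33  1.28  0.17  1.39 -0.44] t 23.0833 w 17.8
arm swing deg 64.9 r 157.2
```

Still closing (17.8 mm), so I'll give the fingers a few more rows before swinging the arm home.

```bash
python3 -m jog '[8,0,0,0,0, 8,0,0,0,0, 8,0,0,0,0]' 25; python3 -c "
from h import *
st()"; python3 -m jog '[8,-0.01,-0.21,0,-0.5, 8,-0.01,-0.21,0,-0.5, 8,-0.01,-0.21,0,-0.5, 8,-0.01,-0.21,0,-0.5, 8,-0.01,-0.21,0,-0.5, 8,-0.01,-0.21,0,-0.5, 8,-0.01,-0.21,0,-0.5, 8,-0.01,-0.21,0,-0.5]'; python3 -c "
from h import *
st();arm()"
```

```text
clock: 23.33
position: [0.6657, -0.1214, 0.2669]
ee_rot: [-2.563, -1.683, 0.112]
force: [-0.4, 0.0, 0.2]
width: 0.125
stand [ 18.1 142.2] R 143.4 ang 82.8 z 266.9 yaw 23.4 Fxy stand [-0.3 -0.3  0.2] Tz 0.0 j [ 0.3   0.6  -0.33  1.28  0.17  1.39 -0.44] t 23.3333 w 11.5
clock: 24.0
position: [0.6091, -0.1116, 0.2669]
ee_rot: [-2.143, -2.197, 0.065]
force: [5.8, 0.8, -7.8]
width: 0.128
stand [-27.7 107.6] R 111.2 ang 104.5 z 266.9 yaw 48.4 Fxy stand [ 3.4  4.7 -7.8] Tz -0.26 j [ 0.39  0.51 -0.45  1.46  0.2   1.3  -0.06] t 24.0 w 11.8
arm swing deg 43.7 r 155.9
```

```bash
python3 -m jog '[8,0.0,-0.21,0,-0.45, 8,0.0,-0.21,0,-0.45, 8,0,-0.21,0,-0.45, 8,0,-0.21,0,-0.45, 8,0,-0.21,0,-0.45, 8,0,-0.21,0,-0.45, 8,0,-0.21,0,-0.45, 8,0,-0.21,0,-0.45, 8,0,-0.21,0,-0.45, 8,0,-0.21,0,-0.45]'; python3 -c "
from h import *
st();arm()"
```

```text
clock: 24.83
position: [0.5391, -0.1287, 0.2669]
ee_rot: [-1.539, -2.67, 0.003]
force: [6.6, 1.2, -8.3]
width: 0.123
stand [-63.   44.8] R 77.3 ang 144.6 z 266.9 yaw 77.0 Fxy stand [ 3.6  5.6 -8.3] Tz -0.1 j [ 0.58  0.41 -0.59  1.64  0.21  1.22  0.46] t 24.8333 w 11.3
arm swing deg 16.8 r 154.7
```

```bash
python3 -m jog '[8,0.02,-0.21,0,-0.4, 8,0.02,-0.21,0,-0.4, 8,0.02,-0.21,0,-0.4, 8,0.02,-0.21,0,-0.3, 8,0.02,-0.2,0,-0.2, 8,0.01,-0.15,0,-0.1, 8,0.01,-0.1,0,0]'; python3 -c "
from h import *
st();arm()"
```

```text
clock: 25.42
position: [0.5045, -0.1526, 0.2669]
ee_rot: [-1.263, -2.834, -0.033]
force: [8.5, 3.5, -6.6]
width: 0.122
stand [-69.2   3.2] R 69.3 ang 177.3 z 266.9 yaw 88.8 Fxy stand [ 3.2  8.6 -6.6] Tz -0.03 j [ 0.7   0.36 -0.64  1.72  0.2   1.17  0.73] t 25.4167 w 11.2
arm swing deg 1.2 r 154.3
```

```bash
python3 -m jog '[8,0,-0.12,0,0, 8,0,-0.12,0,0, 8,0,-0.15,0,0]'; python3 -c "
from h import *
st();arm()"
```

```text
clock: 25.67
position: [0.504, -0.1529, 0.2671]
ee_rot: [-1.255, -2.854, -0.068]
force: [21.7, 12.8, -16.7]
width: 0.124
stand [-69.4   2.6] R 69.5 ang 177.8 z 267.1 yaw 89.4 Fxy stand [  5.5  24.6 -16.7] Tz -0.33 j [ 0.72  0.35 -0.65  1.74  0.18  1.14  0.76] t 25.6667 w 11.4
arm swing deg 1.0 r 154.4
```

Arm is home against its stop (24.6 N, angle no longer changing). From the swung view, the bar should now stand at about 166°. Next I release, lift and place the closed fingers on its counter-clockwise side.

```bash
python3 -m jog '[40,0,0,0,0, 40,0,0,0,0, 40,0,0,0,0, 40,0,0,-0.6,0, 40,0,0,-0.8,0, 0,0,0,-0.6,0, 0,0,0,0,0]' 20; python3 -c "
from h import *
st();plan(-.0255,-.0255,.335,90)"
```

```text
clock: 26.25
position: [0.5026, -0.1568, 0.3481]
ee_rot: [-1.252, -2.85, -0.068]
force: [1.1, -0.0, -0.0]
width: 0.335
stand [-67.5  -1. ] R 67.5 ang -179.2 z 348.1 yaw 89.4 Fxy stand [ 0.8  0.8 -0. ] Tz -0.02 j [ 0.74  0.29 -0.66  1.6   0.13  1.32  0.81] t 26.25 w 30.8
shift units [-1.07 -0.61  0.26] tooly ang 89.4 turn units(+cw) -0.1 or 29.9
```

```bash
python3 -m jog '[0,-0.55,-0.31,0,0, 0,-0.55,-0.31,0,0, 0,0,0,0.2,-0.1, 0,0,0,0,0, 0,0,0,0,0]' 20; python3 -c "
from h import *
st();plan(-.0255,-.0255,.27,90)
crop('side',200,340,130,280,4,'s6.png')"
```

```text
clock: 26.67
position: [0.5138, -0.2079, 0.3384]
ee_rot: [-1.239, -2.859, -0.064]
force: [-0.3, 0.3, 0.7]
width: 0.008
stand [-22.5 -27.7] R 35.7 ang -129.1 z 338.4 yaw 90.0 Fxy stand [-0.4  0.   0.7] Tz -0.02 j [ 0.78  0.35 -0.64  1.55  0.16  1.32  0.88] t 26.6667 w 0.8
shift units [0.01 0.01 1.71] tooly ang 90.0 turn units(+cw) -0.0 or 30.0
```

View pics/s6.png

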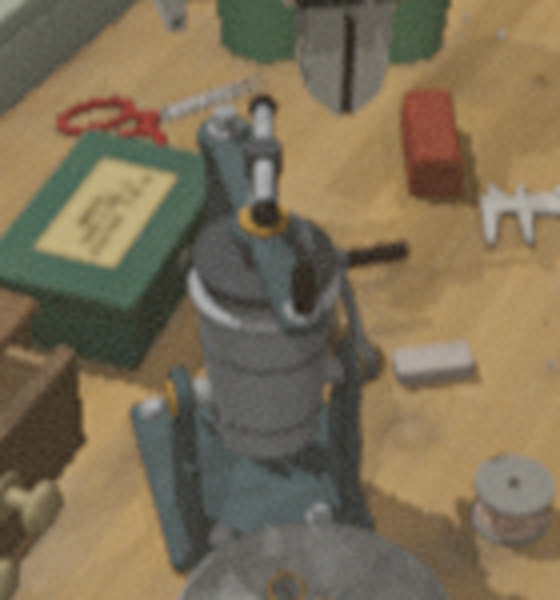

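Arm and bar are back exactly as in the view before the swing (near ball at crop (265,212), peg at (303,288)). Now I'll screw the cap down clockwise.

```bash
python3 -m jog '[0,0,0,0.6,0, 0,0,0,0.6,0, 0,0,0,0.5,0, 0,0,0,0,0, 0,0.13,0.14,0,0, 0,0.09,0.16,0,0, 0,0.06,0.18,0,0, 0,0.02,0.19,0,0, 0,-0.02,0.19,0,0, 0,-0.06,0.18,0,0]'; python3 -c "
from h import *
st()"
```

```text
clock: 27.55
position: [0.5381, -0.1639, 0.2758]
ee_rot: [-1.239, -2.862, -0.058]
force: [-2.5, -2.1, -0.3]
width: 0.004
stand [-38.1  20. ] R 43.1 ang 152.3 z 275.8 yaw 90.1 Fxy stand [-0.2 -3.3 -0.3] Tz -0.01 j [ 0.69  0.4  -0.64  1.64  0.21  1.19  0.76] t 27.55 w 0.3
```

```bash
python3 -m jog '[0,-0.13,0.14,0.07,0, 0,-0.16,0.12,0.07,0, 0,-0.18,0.08,0.06,0, 0,-0.19,0.05,0.03,0, 0,-0.19,0.01,0,0, 0,-0.19,-0.02,0,0, 0,-0.18,-0.06,0,0, 0,-0.16,-0.1,0,0, 0,-0.14,-0.13,0,0, 0,-0.11,-0.15,0,0]'; python3 -c "
from h import *
st()"
```

```text
clock: 28.38
position: [0.5901, -0.209, 0.2633]
ee_rot: [-1.227, -2.866, -0.072]
force: [-1.6, 4.9, -0.3]
width: 0.007
stand [30.4 27.2] R 40.8 ang 41.8 z 263.3 yaw 90.5 Fxy stand [-4.7  2.2 -0.3] Tz -0.07 j [ 0.68  0.51 -0.61  1.5   0.25  1.23  0.81] t 28.3833 w 0.7
```

```bash
python3 -m jog '[0,-0.1,-0.16,0,0, 0,-0.07,-0.18,0,0, 0,-0.03,-0.19,0,0, 0,0.01,-0.19,0,0, 0,0.03,-0.19,0,0, 0,0.06,-0.18,0,0, 0,0.09,-0.16,0,0, 0,0.13,-0.14,0,0, 0,0.15,-0.11,0,0, 0,0.17,-0.08,0,0]'; python3 -c "
from h import *
st()"
```

```text
clock: 29.22
position: [0.5272, -0.2507, 0.2626]
ee_rot: [-1.241, -2.869, -0.067]
force: [2.0, -1.0, -0.6]
width: 0.006
stand [ 17.9 -47.2] R 50.5 ang -69.2 z 262.6 yaw 90.1 Fxy stand [ 2.1  0.7 -0.6] Tz -0.06 j [ 0.81  0.44 -0.62  1.61  0.22  1.18  0.91] t 29.2167 w 0.5
```

```bash
python3 -m jog '[0,0.19,0.05,0,0, 0,0.2,0.1,0,0, 0,0.19,0.14,0,0, 0,0.16,0.14,0,0, 0,0.15,0.12,0,0, 0,0.13,0.14,0,0, 0,0.09,0.16,0,0, 0,0.05,0.18,0,0, 0,0.01,0.19,0,0, 0,-0.03,0.18,0,0]'; python3 -c "
from h import *
st()"
```

```text
clock: 30.05
position: [0.5314, -0.1731, 0.2652]
ee_rot: [-1.242, -2.863, -0.055]
force: [-3.4, -1.6, -0.7]
width: 0.002
stand [-35.9   8.9] R 37.0 ang 166.1 z 265.2 yaw 90.0 Fxy stand [-1.2 -3.6 -0.7] Tz -0.01 j [ 0.71  0.4  -0.64  1.66  0.22  1.17  0.77] t 30.05 w 0.2
```

```bash
python3 -m jog '[0,-0.07,0.17,0,0, 0,-0.1,0.15,0,0, 0,-0.14,0.13,0,0, 0,-0.16,0.1,0,0, 0,-0.18,0.06,0,0, 0,-0.19,0.02,0,0, 0,-0.19,-0.02,0,0, 0,-0.18,-0.06,0,0, 0,-0.16,-0.1,0,0, 0,-0.14,-0.13,0,0]'; python3 -c "
from h import *
st()"
```

```text
clock: 30.88
position: [0.5912, -0.201, 0.2619]
ee_rot: [-1.225, -2.864, -0.071]
force: [-0.4, 3.4, -0.0]
width: 0.008
stand [25.3 33.5] R 42.0 ang 52.9 z 261.9 yaw 90.6 Fxy stand [-2.8  2.  -0. ] Tz 0.01 j [ 0.67  0.52 -0.62  1.5   0.25  1.23  0.79] t 30.8833 w 0.8
```

```bash
python3 -m jog '[0,-0.11,-0.16,0,0, 0,-0.07,-0.18,0,0, 0,-0.03,-0.19,0,0, 0,0.02,-0.19,0,0, 0,0.05,-0.18,0,0]'; python3 -c "
from h import *
st()"; python3 -m jog '[0,0.07,-0.17,0,0, 0,0.1,-0.15,0,0]'; python3 -c "
from h import *
st()"
```

```text
clock: 31.3
position: [0.57, -0.2347, 0.2609]
ee_rot: [-1.229, -2.868, -0.075]
force: [3.0, 1.0, -0.4]
width: 0.01
stand [35.4 -5. ] R 35.8 ang -8.1 z 260.9 yaw 90.5 Fxy stand [ 1.3  2.9 -0.4] Tz -0.09 j [ 0.74  0.5  -0.62  1.53  0.25  1.21  0.85] t 31.3 w 1.0
clock: 31.47
position: [0.5548, -0.2403, 0.2611]
ee_rot: [-1.233, -2.869, -0.075]
force: [3.2, -0.0, -0.7]
width: 0.003
stand [ 29.2 -20. ] R 35.4 ang -34.5 z 261.1 yaw 90.4 Fxy stand [ 2.2  2.3 -0.7] Tz -0.04 j [ 0.77  0.48 -0.62  1.56  0.24  1.2   0.87] t 31.4667 w 0.2
```

```bash
python3 -m jog '[0,0.08,-0.1,0,0, 0,0.09,-0.09,0,0]'; python3 -c "
from h import *
st()"; python3 -m jog '[0,0.1,-0.07,0,0, 0,0.11,-0.05,0,0]'; python3 -c "
from h import *
st()"
```

```text
clock: 31.63
position: [0.5427, -0.2429, 0.2615]
ee_rot: [-1.236, -2.869, -0.072]
force: [4.5, -1.9, 0.1]
width: 0.004
stand [ 22.7 -30.6] R 38.1 ang -53.4 z 261.5 yaw 90.2 Fxy stand [4.4 2.  0.1] Tz -0.02 j [ 0.78  0.46 -0.62  1.58  0.23  1.19  0.88] t 31.6333 w 0.4
clock: 31.8
position: [0.5328, -0.2416, 0.2621]
ee_rot: [-1.24, -2.871, -0.07]
force: [6.5, -1.1, -1.8]
width: 0.005
stand [ 15.  -36.9] R 39.8 ang -67.8 z 262.1 yaw 90.2 Fxy stand [ 5.2  4.  -1.8] Tz -0.07 j [ 0.8   0.45 -0.63  1.61  0.23  1.18  0.89] t 31.8 w 0.5
```

```bash
python3 -m jog '[0,0.12,-0.02,0,0, 0,0.12,0,0,0]'; python3 -c "
from h import *
st()"; python3 -m jog '[0,0.13,0.03,0,0, 0,0.14,0.05,0,0]'; python3 -c "
from h import *
st()"
```

```text
clock: 31.97
position: [0.5266, -0.238, 0.2629]
ee_rot: [-1.247, -2.876, -0.067]
force: [11.2, -8.8, -5.8]
width: 0.006
stand [  8.2 -39. ] R 39.8 ang -78.2 z 262.9 yaw 90.0 Fxy stand [14.1  2.1 -5.8] Tz -0.38 j [ 0.8   0.43 -0.63  1.63  0.22  1.16  0.88] t 31.9667 w 0.5
clock: 32.13
position: [0.523, -0.2339, 0.2637]
ee_rot: [1.256, 2.875, 0.06]
force: [10.5, -13.2, -7.5]
width: 0.0
stand [  2.7 -38.8] R 38.9 ang -86.0 z 263.7 yaw 89.7 Fxy stand [16.8 -1.4 -7.5] Tz -0.41 j [ 0.8   0.41 -0.63  1.65  0.22  1.15  0.87] t 32.1333 w 0.0
```

```bash
python3 -m jog '[0,0.12,0.02,0.05,0, 0,0.12,0.02,0.05,0]'; python3 -c "
from h import *
st()"; python3 -m jog '[0,0,0,0,0, 0,0,0,0,0, 0,0,0,0,0]'; python3 -c "
from h import *
st();crop('side',200,340,130,280,4,'s7.png')"
```

```text
clock: 32.3
position: [0.5221, -0.2333, 0.263]
ee_rot: [1.258, 2.854, 0.051]
force: [12.0, -14.2, 4.9]
width: 0.004
stand [  1.7 -39.1] R 39.1 ang -87.5 z 263.0 yaw 89.3 Fxy stand [18.6 -0.9  4.9] Tz -0.46 j [ 0.8   0.4  -0.63  1.67  0.23  1.12  0.86] t 32.3 w 0.4
clock: 32.55
position: [0.5212, -0.2358, 0.2642]
ee_rot: [1.261, 2.849, 0.046]
force: [0.2, -0.5, -0.9]
width: 0.004
stand [  2.9 -41.4] R 41.5 ang -86.0 z 264.2 yaw 89.2 Fxy stand [ 0.5 -0.2 -0.9] Tz -0.04 j [ 0.81  0.4  -0.63  1.67  0.23  1.12  0.86] t 32.55 w 0.4
```

View pics/s7.png

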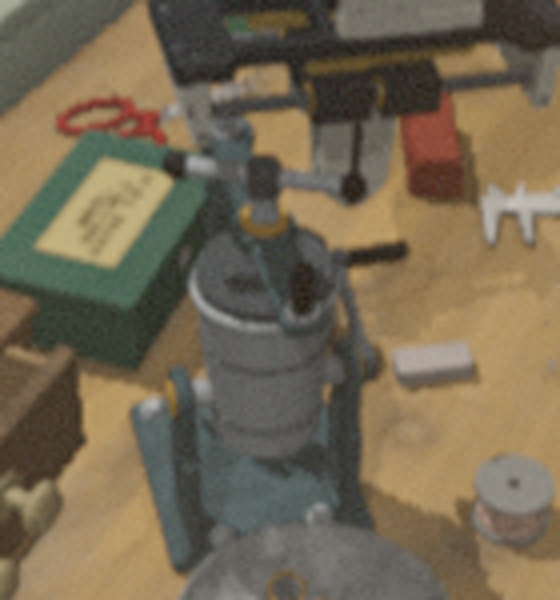

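```bash
python3 -c "
from h import *
for z in (.259,.262,.265):
  a=S(onz('side',288.25,177,z))*1000;b=S(onz('side',243.25,170.75,z))*1000;print(z,((a+b)/2).round(1),np.degrees(np.arctan2(*(a-b)[::-1])).round(1))"
python3 -m jog '[0,-0.2,0,0,0, 0,0,0,-0.5,0, 0,0,0,-0.8,0, 0,0,0,-0.9,0, 0,0,0,-0.9,0, 0,0,0,-0.9,0, 0,0,0,0,0]'; python3 -c "
from h import *
st();q=S(onz('top',220,234,.03));print('dish',q)
a=cv2.imread('pics/top0.png');b=get_image('side')[:,:,::-1];cv2.imwrite('pics/side8.png',b)
s0=cv2.imread('pics/side0.png')
h,w=300,400
d=cv2.absdiff(s0,b).max(2)[130:330,190:390]
o=np.hstack([cv2.resize(s0[130:330,190:390],(400,400)),cv2.resize(b[130:330,190:390],(400,400))]);cv2.imwrite('pics/cmp.png',o)"
```

```text
0.259 [3.3 2.9] -118.0
0.262 [-0.7  3.9] -118.0
0.265 [-4.7  4.9] -118.0
clock: 33.18
position: [0.5182, -0.2441, 0.4257]
ee_rot: [1.262, 2.868, 0.047]
force: [0.4, 0.8, 0.5]
width: 0.007
stand [  6.9 -49.2] R 49.7 ang -82.0 z 425.7 yaw 89.4 Fxy stand [-0.3  0.9  0.5] Tz -0.03 j [ 0.82  0.33 -0.64  1.37  0.16  1.5   0.93] t 33.1833 w 0.6
dish [-0.10504701  0.00132133]
```

View pics/cmp.png

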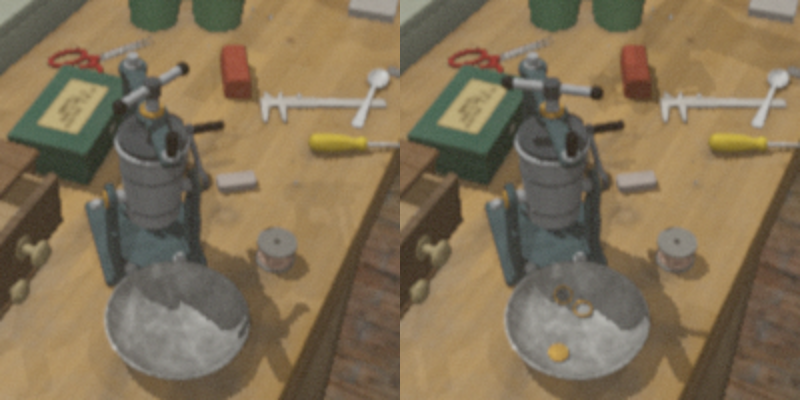

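The side-by-side shows the cap seated, with the bar 59° tighter than at the start. The barrel is upright, all three buttons are in the bowl at crop (560,352), (562,293) and (582,308), and the bowl, spool, eraser and lever look unmoved. Handing in.

```bash
python3 -c "
from cell import *
print(sign_off())"
```

```text
the job is handed in; nothing more can be done
None
```

The job is done and handed in at about 33 s of the 72 s allowed: the three buttons are in the bowl and the cap is screwed down on its seal.

I spun the cap up about 1.6 turns (roughly 10 mm), swung the arm aside to about 1.13 rad, and tipped the barrel to its stop so all three buttons slid out. I then brought the barrel back to its upright stop, swung the arm home against its stop and screwed the cap down. The gripper ended well clear, touching nothing.

**Last checks:**
- **Cap:** the T-bar almost stopped moving under about 18 N on the bar, well above the 7 N that counts as tight. It ended 59° (1.03 rad) tighter than at the start. That is more than the stated 0.7 rad maximum, and I put the difference down to the seal compressing.
- **Barrel:** the lever tip returned to the same pixel as before tipping.
- **Bowl and bystanders:** the bowl, spool and eraser look unmoved between the first and last side pictures. The jar is hidden by the stand in the last view. I last saw it while the barrel was tipped, and nothing went near it after that.

**What didn't go to plan:**
- **Wrist joint:** it came near its limit during the first swing, so I carried the arm the rest of the way without turning the tool along with it.
- **Arm grip:** my first grip for the return swing caught the arm itself instead of its peg. I let go and gripped again before moving.
- **Tool tilt:** the tool leaned by up to about 6° along the way.

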